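# Tuck the TV remote under the tray's low ledge

## Task

Put the long TV remote away under the low ledge on the armrest tray: slide it in straight, end first and buttons up, as far as it will go, so that only its near end still peeks out. Leave the short remote and the glass tumbler standing where they are.

Things in the scene. Friction and masses are not known exactly. Their poses are not given: they have to be found in the camera images.
- tv_remote: The long TV remote, a grey plastic bar 170 long x 45 wide x 18 mm thick (20 mm over its small black buttons), about 130 g, loose, lying flat on the tray, buttons up. Origin: centre of its underside. x along its length, y across its width, z up. Either end may go in first.
- ledge: Low wooden ledge fixed to the tray, 134 wide, 167 mm deep. Underside 30, top 42 mm above the tray. Closed at sides and back (12 mm walls), open at the front, facing the robot. Bay inside: 110 wide, 155 mm deep; the long remote pushed home sticks out 15 mm. Origin: middle of the open front edge, at the tray's top surface, on which all stands. x into the bay, y along the edge, z up. A keyring lies on top.
- short_remote: The short remote, a bystander: same grey plastic and width, 100 x 45 x 18 mm (20 mm over the buttons), lying loose on the tray. Origin: centre of its underside, x along its length.
- tumbler: The empty glass tumbler, a bystander: 74 mm across the rim, 90 mm high, standing loose on the tray beside the ledge; a white dish stands on the ledge's other side. Origin: centre of its underside, z up.
Things that resemble listed ones, but are neither listed nor needed, are in the scene too. What is shaped like the tv_remote but green is not meant.

How it is judged:
By the outcome, as a careful person would: the job done as asked, in the order asked, and still so for the second after the job is handed in, with the robot touching nothing.
It also fails if it takes over 40 s, if anything falls off the work surface, if the arm or the gripper's body presses on something with over 40 N, if the wrist force passes 120 N, or if a joint passes its speed limit or range.

## Robot

A 6-joint arm with a two-finger parallel gripper is mounted at the origin on the work surface. World frame = base frame: x ahead of the robot, y to its left, z up, the work surface at z = 0. Lengths are in mm, angles in rad, forces in N, time in s.
With the tool pointing down it reaches from about 325 to 850 mm from the base axis. Payload 15.5 kg.
Tool frame: the origin (TCP) lies at the very end of the fingers, on their centre line; the grasp point (between the pads) lies 19 mm behind it (env.tcp_to_grasp is the distance from the TCP to the grasp point, in mm); z points along the fingers, y is the line along which they close (so a half turn about z gives the same grasp; the last joint's range is limited). The gripper opens to 91 mm and grips with 3 to 60 N. Pads are 32 mm wide; open, the fingers measure 118 mm over their backs; the gripper's body (76 mm by 178 mm) begins 60 mm behind the grasp point.
Start: joints at [1.248, 0.494, 1.345, -0, 1.302, -0.096], TCP at [141.142, 608.856, 213.915] pointing down, gripper open.
Joint ranges: [-2.91, 2.91], [-0.82, 2.16], [0.22, 2.67], [-1.22, 4.37], [0.12, 2.79], [-3.08, 3.08]. Speed limits (rad/s): [1.89, 1.89, 2.57, 3.01, 3.01, 3.01].

## Interface

Orientations are given as a rotation vector (axis times angle).
In Python, from cell import env, jaws, kin, read_state, capture, ticket, nets gives the robot as it stands. Calls block until the motion is done:
- env.move_to(position, orientation): joint-space move of the TCP to a pose.
- env.movel(position, speed=150, attitude=None, threshold=None): straight line of the TCP; attitude=None keeps the orientation; speed is the mean speed in mm/s. With threshold (N) it stops when the force on the tool has changed by that much, and returns True; else False.
- env.move_joints(angles): joint-space move.
- jaws.let_go() and jaws.clamp(): open the fingers fully, or close them until they stop; the grip force is fixed at half the most.
- env.dwell(seconds).
- kin.inverse_kinematics(position, orientation): joint angles nearest the present ones, or None.
- read_state(): the state.
- capture(name): name is "side" or "top"; returns a dict with "color" (384x512x3 uint8, red, green, blue), "mtx" (3x3 intrinsics, pixels), "R" (3x3) and "t" (3): a world point X has camera coordinates R X + t. Camera axes: x right, y down, z forward; pixel columns grow to the right and rows downward; lengths in mm; the calibration is good to about 2 mm. A picture is of the moment at which its call begins. There is no depth.
A pose or a line that the arm cannot do raises env.IKError and nothing moves.
- ticket.close_job(): hands the job in; it is judged then, once.
Trained networks look in a picture, given as the dict that the camera call returned (one of the last four; its "shot" number tells which), for a name from the list of things; names that differ only in an ending like _2 or _b are one class to them, and where a whole thing is asked for, a point or a joint stands for the part that bears it (a point fixed in the world has none). Each returns a list of dicts, best first, with "p" (0 to 1); they miss things now and then, are a little off and sometimes report something else, mostly with a low value. They report only what shows in the picture. A call takes as long as a camera call. They do not tell look-alikes from the thing itself.
- nets.boxes_of(thing, picture): "location" ([row, column] in pixels, amid what is visible of it).
- nets.pinpoint(thing, picture): "location" ([row, column] in pixels: a listed point, or the origin of a listed thing).
The state is a dict: "t": time; "joints": joint angles; "joint_vel": joint speeds; "tau": joint torques, N m; "position": TCP position; "tool_rot": TCP orientation; "wrist_force": force on the tool from outside, world axes, zero at the start; "moment": the same for the moment, N m; "width": finger opening in mm; "grip_force": force on a finger pad.
Only numpy, scipy, OpenCV 4.12 (cv2) and the standard library are available. Lean on these libraries where they do the work, as an engineer would, in place of code of your own. Each camera call takes 0.05 s, during which the arm holds its last target. There are 200 camera calls.

## Working session

There is one attempt and no reset: what is moved stays moved. The work goes in short steps, each a Python script; the robot and the scene stay as the last script left them, time stands still between calls to the robot, and variables do not carry over. Pictures are saved under pics/ and viewed, at most 10 in all, crops included, and the job is handed in when it is done.

```bash
ls; mkdir -p pics
python3 - <<'E'
from cell import env,jaws,kin,read_state,capture,ticket,nets
import cv2,numpy as np
for n in("top","side"):
    p=capture(n); cv2.imwrite(f"pics/{n}0.png",p["color"][:,:,::-1]); np.savez(f"{n}0.npz",**{k:p[k] for k in("color","mtx","R","t")})
    print(n,p["mtx"].tolist(),np.round(p["R"],4).tolist(),p["t"])
    for th in("tv_remote","ledge","short_remote","tumbler"):
        print(th,[(np.round(d["location"],1).tolist(),round(d["p"],2)) for d in nets.boxes_of(th,p)[:4]],[(np.round(d["location"],1).tolist(),round(d["p"],2)) for d in nets.pinpoint(th,p)[:4]])
print(read_state())
E
```

```text
pics
top [[408.47161821746687, 0.0, 256.5490218780433], [0.0, 408.47161821746687, 194.40528048862433], [0.0, 0.0, 1.0]] [[0.0177, -0.9998, -0.0086], [-0.982, -0.0158, -0.1883], [0.1882, 0.0118, -0.9821]] [-32.48632995 468.07044616 991.67936765]
tv_remote [([303.6, 369.5], 0.74), ([192.3, 328.8], 0.64)] [([194.4, 328.2], 0.94), ([302.9, 369.7], 0.76)]
ledge [([117.8, 246.5], 0.69)] [([148.3, 249.8], 0.81)]
short_remote [([190.7, 183.9], 0.94)] [([192.2, 184.3], 0.67)]
tumbler [([107.8, 161.8], 0.57)] [([117.7, 170.2], 0.91)]
side [[459.64556407651645, 0.0, 256.705100885989], [0.0, 459.64556407651645, 189.19905816824843], [0.0, 0.0, 1.0]] [[0.8628, -0.5056, -0.0034], [-0.3798, -0.6437, -0.6644], [0.3337, 0.5745, -0.7474]] [-435.23543776  200.89182721 1173.50980925]
tv_remote [([326.1, 210.9], 0.63), ([243.1, 288.2], 0.56)] [([241.3, 289.6], 0.83), ([326.6, 214.1], 0.64)]
ledge [] [([167.3, 282.1], 0.64)]
short_remote [([155.9, 223.1], 0.56)] [([156.0, 223.8], 0.75)]
tumbler [([114.8, 267.2], 0.56)] [([126.7, 268.1], 0.56), ([160.8, 225.0], 0.22)]
{'t': 0.9, 'joints': array([ 1.24749354e+00,  4.93572718e-01,  1.34550018e+00,  9.70782223e-06,
        1.30251924e+00, -9.55431372e-02]), 'joint_vel': array([ 1.77780450e-03, -1.05712135e-03, -8.65821855e-04, -2.60633122e-04,
       -5.77981980e-04,  7.35555552e-05]), 'tau': array([ 1.93609478e-03, -8.78661919e+01, -3.82253945e+01,  7.07288249e-02,
        4.38059878e-02, -6.16810709e-06]), 'position': array([141.14079562, 608.85048249, 213.93187918]), 'tool_rot': array([-3.56994227e-01, -3.12123416e+00, -3.84944569e-06]), 'wrist_force': array([ 0.88251066, -0.02142742, -0.07025835]), 'moment': array([-0.00345248,  0.02194777,  0.00936902]), 'grip_force': 0.0, 'width': 91.06452192850317}
```

Run:
```python
import cv2
a=cv2.imread("pics/top0.png")[50:350,100:420];b=cv2.imread("pics/side0.png")
cv2.imwrite("pics/topc.png",cv2.resize(a,None,fx=2,fy=2,interpolation=cv2.INTER_CUBIC)[:600])
cv2.imwrite("pics/sidec.png",cv2.resize(b,(800,600),interpolation=cv2.INTER_CUBIC))
```

```text
(no output)
```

View pics/topc.png

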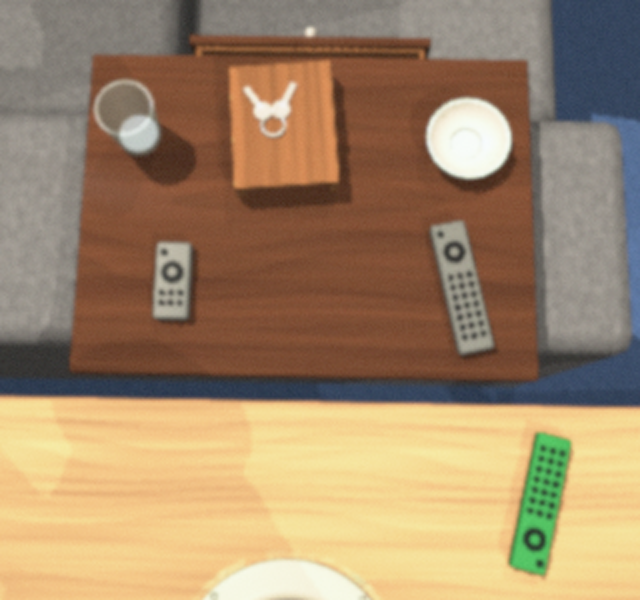

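View pics/sidec.png

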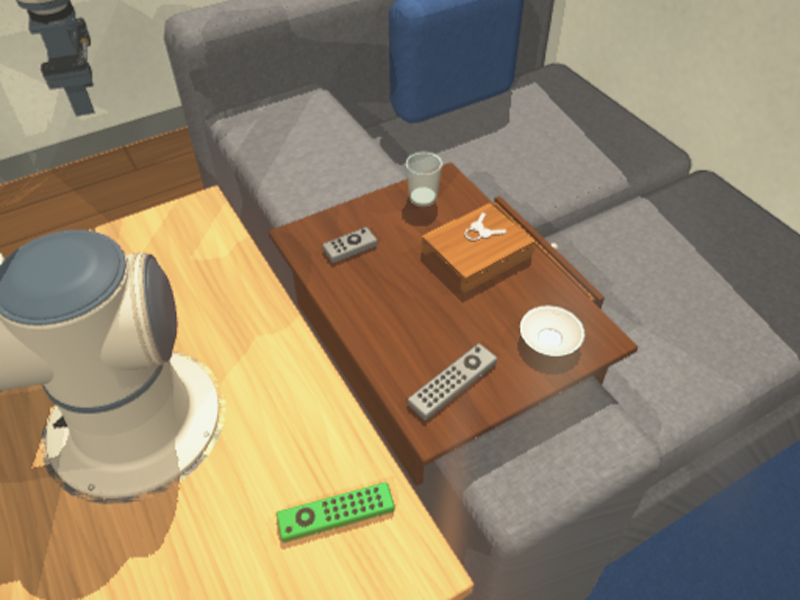

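Candidates for the tv_remote are the grey bar at top px [193,329] and the green bar at top px [303,370]. The grey one on the tray, buttons up, fits; the green one is excluded. The crop confirms this: the short grey remote is at [191,184], the ledge front edge runs through about [143,243], the tumbler is at [118,170], and the dish is at about [119,334].

Next I'll triangulate the tray height and fit the outlines.

```bash
cat > h.py <<'E'
import numpy as np,cv2
def ray(p,rc):
    d=np.linalg.inv(p["mtx"])@np.array([rc[1],rc[0],1.]); R=p["R"]
    return -R.T@p["t"],R.T@d
def onz(p,rc,z):
    c,d=ray(p,rc); return c+d*(z-c[2])/d[2]
def tri(p,a,q,b):
    c,d=ray(p,a);e,f=ray(q,b)
    s=np.linalg.lstsq(np.c_[d,-f],e-c,rcond=None)[0]
    x,y=c+d*s[0],e+f*s[1]; return (x+y)/2,np.linalg.norm(x-y)
def rect(p,seed,z):
    """rotated rectangle in world (x,y) of grey remote near seed, outline taken at height z"""
    im=p["color"].astype(int); m=((im.max(2)-im.min(2)<38)&(im.min(2)>70)).astype(np.uint8)
    m=cv2.morphologyEx(m,cv2.MORPH_CLOSE,np.ones((7,7)))
    n,l,st,ce=cv2.connectedComponentsWithStats(m)
    i=l[int(round(seed[0])),int(round(seed[1]))]; print("area",st[i],i)
    c=max(cv2.findContours((l==i).astype(np.uint8),0,cv2.CHAIN_APPROX_NONE)[0],key=len)[:,0]
    w=np.array([onz(p,(v,u),z)[:2] for u,v in c],np.float32)
    (cx,cy),(a,b),_=r=cv2.minAreaRect(w); bx=cv2.boxPoints(r)
    e=max([bx[1]-bx[0],bx[2]-bx[1]],key=np.linalg.norm); e=e*np.sign(e[0])
    return np.array([cx,cy]),max(a,b),min(a,b),np.arctan2(e[1],e[0])
E
python3 - <<'E'
from h import *
p=dict(np.load("top0.npz"));q=dict(np.load("side0.npz"))
for n,a,b in(("tv",(194.4,328.2),(241.3,289.6)),("ledge",(148.3,249.8),(167.3,282.1)),("short",(192.2,184.3),(156,223.8)),("tumb",(117.7,170.2),(126.7,268.1)),("green",(302.9,369.7),(326.6,214.1))):
    print(n,*tri(p,a,q,b))
# ledge top front corners, crop/2+offset (top); side*0.64
for n,a,b in(("LF",(188,234),(238,422)),("RF",(183,339),(277,462)),("RB",(61,331),(236,534))):
    print(n,*tri(p,(a[0]/2+50,a[1]/2+100),q,(b[0]*.64,b[1]*.64)))
for zt in(-20,0,20):
    print(zt)
    print(rect(p,(193,331),zt+18),rect(p,(191,178),zt+18))
    L=[onz(p,(v/2+50,u/2+100),zt+42)[:2] for u,v in((234,188),(339,183),(331,61),(229,67))]
    print(np.round(L),[round(float(np.linalg.norm(L[i]-L[i-1])),1) for i in range(4)])
E
```

```text
tv [ 477.40236462 -209.67830726   28.01333112] 5.666582918076314
ledge [583.9172634   -6.04162583  67.98251599] 2.5926658781384293
short [478.80640487 162.32829594  23.2738135 ] 7.001555098835591
tumb [676.81956852 213.42723081  19.2572706 ] 7.24664049006051
green [ 206.51952415 -311.20792787    9.95395895] 3.767079301368622
LF [598.37087057  80.02124992  49.77997954] 0.409500393283888
RF [601.39953564 -54.99271433  63.23685445] 2.9825378020992432
RB [766.95071986 -43.38214803  73.46945396] 3.4291936623363077
-20
area [ 315  161   32   67 1228] 5
area [176 171  20  39 704] 6
(array([ 484.81304932, -219.19934082]), 177.6365509033203, 49.942588806152344, np.float32(0.21496926)) (array([486.78256226, 164.61126709]), 104.13432312011719, 48.71891784667969, np.float32(-0.010826716))
[[607.  83.]
 [617. -56.]
 [791. -43.]
 [780.  96.]] [173.0, 139.7, 174.7, 139.8]
0
area [ 315  161   32   67 1228] 5
area [176 171  20  39 704] 6
(array([ 480.84246826, -215.77043152]), 174.2967987060547, 49.003623962402344, np.float32(0.2149693)) (array([482.77496338, 160.8241272 ]), 102.17649841308594, 47.80295181274414, np.float32(-0.010826589))
[[601.  81.]
 [610. -56.]
 [781. -43.]
 [770.  94.]] [169.7, 137.0, 171.3, 137.2]
20
area [ 315  161   32   67 1228] 5
area [176 171  20  39 704] 6
(array([ 476.87179565, -212.34143066]), 170.95706176757812, 48.06464767456055, np.float32(0.2149692)) (array([478.76727295, 157.03700256]), 100.21858215332031, 46.886993408203125, np.float32(-0.010826455))
[[595.  79.]
 [603. -55.]
 [771. -43.]
 [761.  91.]] [166.4, 134.3, 168.0, 134.5]
```

The sizes match the given ones at a tray height of about 20 mm: the ledge measures 167/134 and the remote 171x48. Now I'll grasp the near end, sensing the tray by touch on the way down.

```bash
cat >> h.py <<'E'
from scipy.spatial.transform import Rotation as Ro
def att(psi):
    c,s=np.cos(psi),np.sin(psi)
    return Ro.from_matrix(np.array([[c,s,0],[s,-c,0],[0,0,-1]])).as_rotvec()
E
python3 - <<'E'
from cell import *
from cell import env,jaws,kin,read_state,capture,nets
from h import *
c,yaw=np.array([477,-212.3]),.215
d=np.array([np.cos(yaw),np.sin(yaw)]); g=c-67*d
best=None
for k in(0,np.pi):
    a=kin.inverse_kinematics([*g,110],att(yaw+k)); b=kin.inverse_kinematics([577,10,50],att(.066+k))
    print(k,np.round(a,2) if a is not None else a,np.round(b,2) if b is not None else b)
    if a is not None and b is not None:
        m=max(abs(a[5]),abs(b[5]))
        if best is None or m<best[0]: best=(m,k)
k=best[1]; print("k",k)
env.move_to([*g,110],att(yaw+k))
env.movel([*g,45],speed=150)
print(env.movel([*g,10],speed=25,threshold=5)); s=read_state(); z=s["position"][2]; print("tray",z,s["wrist_force"],s["t"])
env.movel([*g,z+4],speed=30)
jaws.clamp(); s=read_state(); print(s["width"],s["grip_force"],s["position"],s["wrist_force"])
env.movel([*g,z+14],speed=60)
s=read_state(); print(s["width"],s["wrist_force"],s["moment"],s["t"])
for n in("top","side"):
    p=capture(n); cv2.imwrite(f"pics/{n}1.png",p["color"][:,:,::-1])
np.savez("st.npz",k=k,z=z)
E
python3 -c "
import cv2,numpy as np
a=cv2.imread('pics/top1.png')[100:300,230:430];b=cv2.imread('pics/side1.png')[140:340,180:380]
cv2.imwrite('pics/c1.png',cv2.resize(np.hstack([a,b]),(800,400),interpolation=2))"
```

```text
0 [-0.63  0.43  1.84 -0.    0.87  0.73] [-0.09  0.63  1.63 -0.    0.88  1.42]
3.141592653589793 [-0.63  0.43  1.84 -0.    0.87 -2.42] [-0.09  0.63  1.63 -0.    0.88 -1.72]
k 0
True
tray 20.25111976896663 [-1.30693049  0.99241492 10.7357247 ] 5.5333
44.86579890053449 29.908274710178375 [ 411.53819961 -226.61816408   24.24416275] [ 1.42802784 -0.54165622 -0.730295  ]
44.81966312037262 [ 0.60434066  0.49421997 -0.25614561] [-0.13502657  0.27257699  0.00644116] 6.9
```

View pics/c1.png

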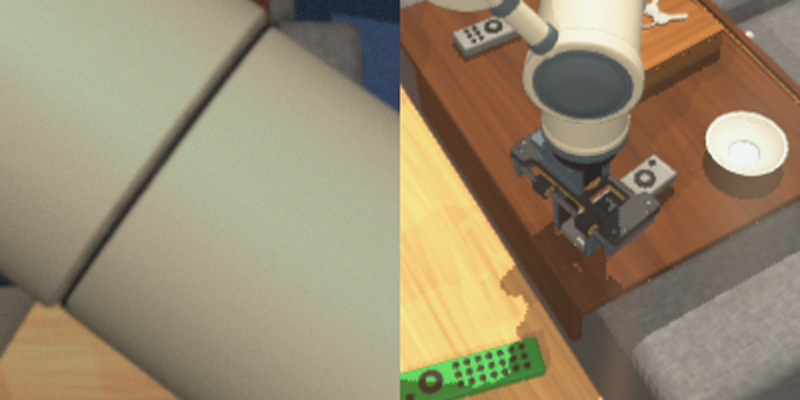

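The side view shows the remote held at its near end (about px [230,300]) with its front clear of the tray. The width reads 44.8 mm. Next: align with the bay, lower, and insert until just short of the ledge.

Run:
```python
from cell import env,jaws,kin,read_state,capture,nets
from h import *
f=np.load("st.npz"); k=float(f["k"]); z=float(f["z"])
O,psi=np.array([599,12.]),.066
u=np.array([np.cos(psi),np.sin(psi)])
P=lambda x:O+x*u
env.movel([*P(-190),z+14],speed=150,attitude=att(psi+k))
env.movel([*P(-190),z+7],speed=60)
for n in("side",):
    p=capture(n); cv2.imwrite(f"pics/{n}2.png",p["color"][:,:,::-1])
print(env.movel([*P(-60),z+7],speed=70,threshold=8)); s=read_state(); print(s["position"],s["wrist_force"],s["width"],s["t"])
p=capture("side"); cv2.imwrite("pics/side3.png",p["color"][:,:,::-1])
a=cv2.imread('pics/side2.png')[100:300,180:380];b=cv2.imread('pics/side3.png')[100:300,180:380]
cv2.imwrite('pics/c2.png',cv2.resize(np.hstack([a,b]),(800,400),interpolation=2))
```

```text
False
[538.81750651   8.03973535  27.24992815] [ 0.69950166 -0.17701419 -1.77888298] 44.839575874467876 10.9833
```

View pics/c2.png

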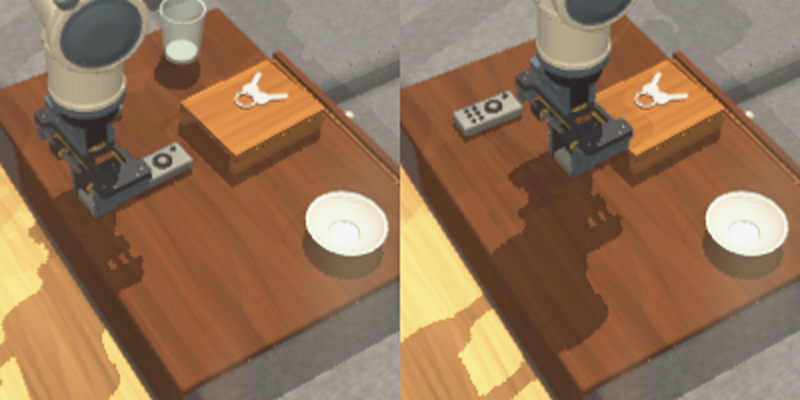

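The left view shows the remote lined up in front of the bay. In the right view its front is inside, with no contact force. Continuing: bring it nearer, release, back off, close the fingers and push it home.

Run:
```python
from cell import env,jaws,kin,read_state,capture,nets
from h import *
f=np.load("st.npz"); k=float(f["k"]); z=float(f["z"])
O,psi=np.array([599,12.]),.066
u=np.array([np.cos(psi),np.sin(psi)])
P=lambda x:O+x*u
X=lambda:float((read_state()["position"][:2]-O)@u)
print(env.movel([*P(-32),z+7],speed=50,threshold=8),X())
x=X()
env.movel([*P(x),z+4.3],speed=30)
jaws.let_go()
env.movel([*P(x-55),z+4.3],speed=100)
jaws.clamp(); print(read_state()["width"],read_state()["t"])
env.movel([*P(x-37),z+4.3],speed=60)
print(env.movel([*P(-18),z+4.3],speed=20,threshold=8)); s=read_state(); print("push",X(),s["wrist_force"],s["t"])
env.movel([*P(X()-40),z+4.3],speed=100)
env.movel([*P(-75),z+90],speed=150)
env.movel([400,150,260],speed=250)
for n in("top","side"):
    p=capture(n); cv2.imwrite(f"pics/{n}4.png",p["color"][:,:,::-1]); np.savez(f"{n}4.npz",**{k:p[k] for k in("color","mtx","R","t")})
print(read_state()["t"])
a=cv2.imread('pics/top4.png')[50:250,150:350];b=cv2.imread('pics/side4.png')[80:280,180:380]
cv2.imwrite('pics/c3.png',cv2.resize(np.hstack([a,b]),(800,400),interpolation=2))
```

```text
False -32.2904647151912
0.4313534215494614 14.9
True
push -30.889290877981683 [-0.01302932  0.43960398  0.55577535] 17.1083
19.6
```

View pics/c3.png

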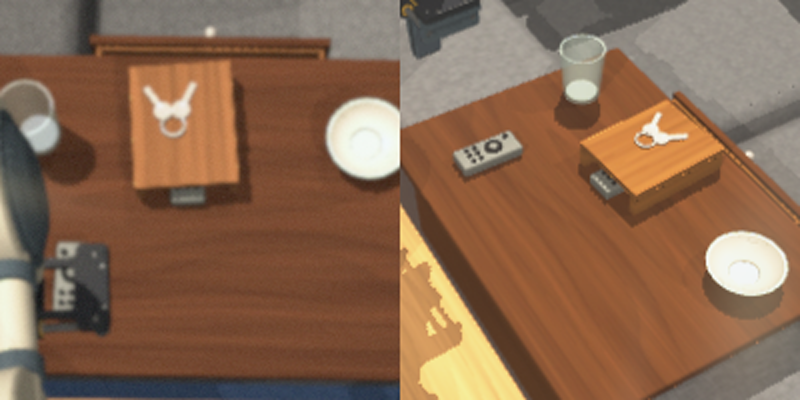

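Run:
```python
from h import *
p=dict(np.load("top4.npz"));q=dict(np.load("side4.npz"));q0=dict(np.load("side0.npz"))
O,psi=np.array([599,12.]),.066
u=np.array([np.cos(psi),np.sin(psi)]);v=np.array([-u[1],u[0]])
for s in((150.5,236),(150.5,252)):
    w=onz(p,s,38)[:2]-O; print(w@u,w@v)
# column profile across the rear end in top picture, by ledge x at remote top height
for y in(-3,8,18):
  r=[]
  for x in np.arange(-30,0,2.):
    X=np.array([*(O+x*u+y*v),38]); c=p["mtx"]@(p["R"]@X+p["t"]); c=c[:2]/c[2]
    r.append(tuple(int(i) for i in cv2.getRectSubPix(p["color"],(1,1),tuple(map(float,c)))[0,0]))
  print(y,[(int(x),a[0],a[2]) for x,a in zip(np.arange(-30,0,2.),r)])
print(np.abs(q["color"][100:175,180:300].astype(int)-q0["color"][100:175,180:300]).max(2).mean())
big=lambda a:cv2.resize(a[130:190,270:350,::-1],(800,600),interpolation=cv2.INTER_CUBIC)
cv2.imwrite("pics/c4.png",big(q["color"]))
```

```text
-12.27591650412797 19.973353812965918
-14.40026602839307 -21.690136377776305
-3 [(-30, 115, 48), (-28, 114, 48), (-26, 106, 45), (-24, 95, 39), (-22, 83, 34), (-20, 71, 32), (-18, 74, 48), (-16, 83, 66), (-14, 97, 85), (-12, 116, 104), (-10, 128, 113), (-8, 126, 111), (-6, 115, 102), (-4, 99, 89), (-2, 94, 85)]
8 [(-30, 116, 49), (-28, 111, 46), (-26, 104, 44), (-24, 94, 41), (-22, 82, 37), (-20, 74, 39), (-18, 74, 49), (-16, 81, 64), (-14, 96, 83), (-12, 116, 102), (-10, 127, 113), (-8, 126, 113), (-6, 114, 101), (-4, 101, 89), (-2, 94, 84)]
18 [(-30, 118, 50), (-28, 114, 45), (-26, 114, 45), (-24, 111, 47), (-22, 101, 43), (-20, 91, 45), (-18, 83, 49), (-16, 79, 58), (-14, 93, 77), (-12, 107, 93), (-10, 116, 102), (-8, 117, 103), (-6, 103, 91), (-4, 94, 84), (-2, 89, 80)]
7.797888888888889
```

View pics/c4.png

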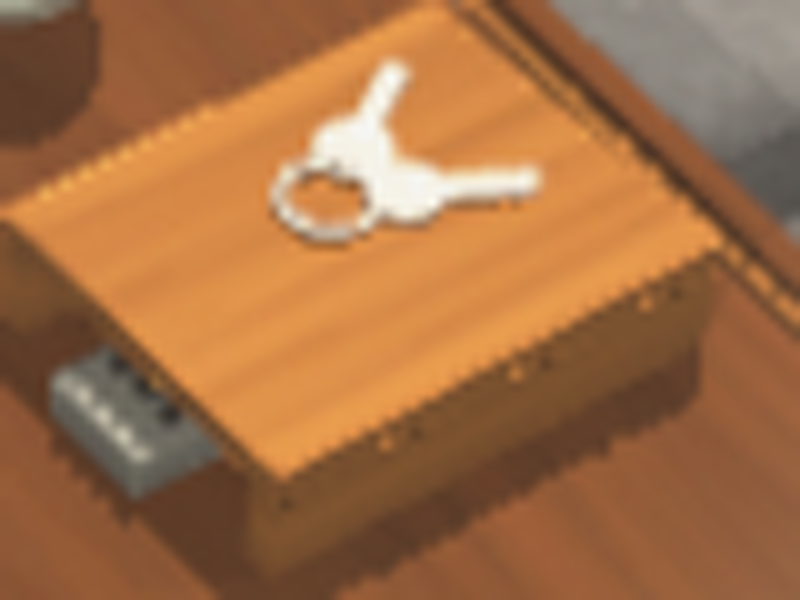

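The near end sticks out about 14–15 mm and lies square to the ledge edge, buttons up. The short remote and tumbler are where they were, and the robot is clear.

```bash
python3 -c "
from cell import ticket
print(ticket.close_job())"
```

```text
the job is handed in; nothing more can be done
None
```

The long TV remote is fully pushed in under the ledge, buttons up, with about 15 mm of its near end showing; the short remote and tumbler were left alone, and the job is handed in.

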